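# Open the padding press and take out the glued note pad

### The job

The glue on the note pad in the little screw press has set. Turn the oblong nut on the press to raise the pressure plate about a centimetre off the pad (nobody remembers which way this thread runs, so try both ways and feel which one gives), and only then draw the pad out and lay it flat inside the wooden tray, without knocking over or shoving the glue stick and the eraser.

Things in the scene. Friction and masses are not known exactly. Their poses are not given: they have to be found in the camera images.
- press: small wooden screw press fixed to the desk; origin under the centre of its base board, 160 (x) x 134 (y) x 18 mm. The pad lies along x on it and sticks out towards -x. A wooden bridge (32 x 134 mm, 58 to 72 mm above the desk) on two 12 mm posts at y = +-52 mm crosses it at x = +45 mm. The vertical screw axis is at x = +45 mm, y = 0
- nut_top (a point): top centre of the oblong dark steel nut on the bridge, on the screw axis, 97.5 mm above the desk. The nut is 64 mm long along this point's y, 22 mm thick along its x (take it across these), 21 mm high, over a 3 mm washer on the bridge. The point turns with the nut; neither rises. The 11 mm screw sticks up through its centre, 19 to 31 mm above it
- nut (a joint): turn of the nut in rad, counterclockwise from above positive, 0 as found (tight). It turns up to 2.6 rad in one direction only, raising the plate: which one differs from case to case; the other way it is solidly blocked at 0. Loosening takes about 0.15 N m; it stays where it is left. The plate rises about 4.8 mm per rad, 12 mm in all
- plate (a joint): height of the wooden pressure plate (42 x 84 x 10 mm, on the screw axis under the bridge) above its closed position, m; about 0 when pressed on the pad, 0.012 fully raised. A light spring presses it down; the nut lifts it
- notepad: glued note pad, white paper on a brown card back, 120 (x) x 60 (y) x 14 mm, about 90 g, origin under its centre, lying on the press's 18 mm board. Its +x end is under the plate (the plate's near edge is at press x = +24 mm); its -x end sticks out about 80 mm and can be taken across the 60 mm width from above
- tray: shallow wooden tray fixed to the desk, 190 x 190 mm, rim 20 mm high; origin under its centre; inner floor 5 mm above the desk, 178 mm square inside
- glue_stick: standing glue stick 25 mm across, 89 mm tall, origin under its centre; bystander
- eraser: eraser 22 x 56 x 12 mm, origin under its centre; bystander

How it is judged (in metres and radians):
On the way, in this order (a step that is already met when the one before it is completed fails the run):
1. the pressure plate is raised at least 8 mm by turning the nut (value of joint plate above 0.008 m), for 0.2 s.
2. the pad is drawn out of the press (at least 70 mm from where it lay) (distance of notepad from where it was at the start of the episode above 0.07 m), for 0.2 s.
At the end, for the whole second after the job is handed in: the plate still stands at least 8 mm above its closed position, and the pad lies at rest flat (within 0.06 rad, paper side up) on the tray's floor: pad origin no more than 10 mm above the tray's underside and within 80 mm of the tray's centre, seen from above (value of joint plate above 0.008 m and horizontal distance between notepad and tray below 0.08 m and z of notepad in the frame of tray below 0.01 m and angle between notepad's own z axis and vertical below 0.06 rad and linear speed of notepad below 0.02 m/s); the robot touches nothing.
It fails at once if the pad is pulled more than 30 mm while the plate is raised less than 5 mm (distance of notepad from where it was at the start of the episode above 0.03 m and value of joint plate below 0.005 m).
It fails at once if the glue stick or the eraser is shoved more than 40 mm, or the glue stick is knocked over (distance of any of glue_stick, eraser from where it was at the start of the episode above 0.04 m or angle between glue_stick's own z axis and vertical above 0.6 rad).
It also fails if it takes over 67 s, if anything falls off the work surface, if the arm or the gripper's body presses on something with over 40 N, if the wrist force passes 120 N, or if a joint passes its speed limit or range.

### The arm

A 6-joint arm with a two-finger parallel gripper is mounted at the origin on the work surface; the furniture and walls round the work are solid. World frame = base frame: x ahead of the robot, y to its left, z up, the work surface at z = 0. Lengths are in m, angles in degrees, forces in N, time in s.
With the tool pointing down it reaches from about 0.35 to 0.8 m from the base axis. Payload 7.3 kg.
Tool frame: the origin (TCP) lies at the very end of the fingers, on their centre line; the grasp point (between the pads) lies 19 mm behind it; z points along the fingers, y is the line along which they close (so a half turn about z gives the same grasp; the last joint's range is limited). The gripper opens to 85 mm and grips with 20 to 120 N. Pads are 22 mm wide; open, the fingers measure 114 mm over their backs; the gripper's body (76 mm by 85 mm) begins 54 mm behind the grasp point. The pads swing forward as they close: fully open they stand 13 mm farther back than shut.
Start: joints at [59.129, 19.595, 87.324, -0, 73.075, -8.365], TCP at [0.201, 0.485, 0.231] pointing down, gripper open.
Joint ranges: [-145.02, 145.02], [-44.19, 115.74], [2.07, 154.8], [-57.11, 237.11], [16.16, 152.29], [-177.93, 177.93]. Speed limits (degrees/s): [147.25, 147.25, 180, 180, 180, 180].

### API

Orientations are given as [roll, pitch, yaw] about the fixed x, y, z axes, in that order (R = Rz(yaw) Ry(pitch) Rx(roll)).
In Python, from station import bot gives the robot as it stands. The module is installed in compiled form; this text tells all that it offers.
- The arm moves only by the tool apply_moves, never from a script. Its argument "rows" is a list of rows, each an object of numbers: "grip": the closure, from 0 (fully open) to 1 (shut); "x", "y", "z": the shift along the tool's x, y, z in cm; "roll": the turn about the tool's z in degrees. In form: [{"grip": .., "x": .., "y": .., "z": .., "roll": ..}, ...]. A call has 1 to 20 rows; each row is the pose to reach, as a shift and turn from the pose commanded when the call began, along the tool's axes at that moment; what a row does not reach only later rows make up. A row lasts 1/10 s, in which the tool goes at most 50 mm and 8.59 degrees, less where a joint would pass 70% of its speed; a pose out of reach is approached as far as the arm can. A call with a gripper value outside its range is refused whole. The fingers move at their own pace and stop on an object; the grip force is fixed at half the most. Time passes only in rows, so rows that repeat a pose let the fingers close. It gives the time, the measured TCP pose, the force, the opening and the grip force at its end, in the units of the state.
- bot.get_state(): the state, without advancing time (a new reading comes with each control period).
- bot.capture(name): name is "side" or "top" or "wrist"; returns a dict with "image" (480x640x3 uint8, red, green, blue), "fov_y" (degrees; the focal length in pixels is half the picture's height over the tangent of half this angle, whatever the lens; pixels are square), "cx", "cy" (the principal point, pixels), "view" (4x4, takes a point from world to camera coordinates); the wrist camera has in their place "hand_eye" (4x4, takes a point from camera to tool coordinates, whose origin is the TCP and whose axes are the flange's). Camera axes: x right, y up, looking along -z (the intrinsics and any distortion apply to the point x, -y, -z); pixel columns grow to the right and rows downward; lengths in m; the calibration is good to about 2 mm. The wrist camera is an equidistant fisheye: a pixel r from the principal point sees the ray r / f radians off the axis. A picture is of the moment at which its call begins: read the wrist's pose just before it. There is no depth.
- bot.hand_in(): hands the job in; it is judged then, once.
The state is a dict: "t": time; "joint_positions": joint angles; "dq": joint speeds; "joint_torque": joint torques, N m; "tool_pos": TCP position; "eef_rot": TCP orientation; "wrist_force": force on the tool from outside, world axes, zero at the start; "ft_torque": the same for the moment, N m; "gripper_width": opening from 0.0 (shut) to 1.0 (fully open); "gripper_force": force on a finger pad.
Only numpy, scipy, OpenCV 4.12 (cv2) and the standard library are available. Lean on these libraries where they do the work, as an engineer would, in place of code of your own. Each camera call takes 0.05 s, during which the arm holds its last target. There are 200 camera calls.

## Working session

There is one attempt and no reset: what is moved stays moved. The work goes in short steps, Python scripts to look and compute and a tool call to move; the robot and the scene stay as the last step left them, time stands still between calls to the robot, and variables do not carry over. Pictures are saved under pics/ and viewed, at most 10 in all, crops included, and the job is handed in when it is done.

Besides the shell and the picture viewer there is one more tool, called as a command line: name --argument value ..., lists and objects as JSON in quotes. apply_moves: Moves the arm, as the interface text tells. Its arguments: {"type":"object","properties":{"rows":{"type":"array","items":{"type":"object","properties":{"grip":{"type":"number"},"x":{"type":"number"},"y":{"type":"number"},"z":{"type":"number"},"roll":{"type":"number"}}}}},"required":["rows"]}

```bash
mkdir -p pics
python3 - <<'E'
from station import bot
import cv2,numpy as np
s=bot.get_state()
for n in ["top","side"]:
    c=bot.capture(n); cv2.imwrite(f"pics/{n}0.png",c["image"][:,:,::-1]); print(n,c["fov_y"],c["cx"],c["cy"],np.round(c["view"],4).tolist(),[k for k in c])
print(s)
E
```

```text
top 50.471254470487864 310.26504040684125 234.39750539102977 [[-0.0184, -0.9998, 0.0064, -0.0431], [0.9842, -0.017, 0.1764, -0.5903], [-0.1762, 0.0095, 0.9843, -0.8233], [0.0, 0.0, 0.0, 1.0]] ['image', 'fov_y', 'cx', 'cy', 'view']
side 55.94373826196194 318.17473444162107 236.8493052691137 [[0.7024, -0.7117, -0.0106, -0.4681], [0.3786, 0.361, 0.8522, -0.2848], [-0.6027, -0.6026, 0.523, -0.5802], [0.0, 0.0, 0.0, 1.0]] ['image', 'fov_y', 'cx', 'cy', 'view']
{'t': 0.0, 'joint_positions': array([ 5.91269068e+01,  1.96351303e+01,  8.73792653e+01,  1.58898952e-03,
        7.30750580e+01, -8.36413576e+00]), 'dq': array([ 0.04825858, -0.06640605, -0.05601639, -0.13365443, -0.06334068,
       -0.00713962]), 'joint_torque': array([-2.18605121e-03, -4.33679867e+01, -2.46008259e+01, -2.77551580e-04,
        7.86911143e-03, -6.04207116e-06]), 'tool_pos': array([0.20073057, 0.48465803, 0.2306254 ]), 'eef_rot': array([-1.79911719e+02, -1.45155349e-02,  1.57490568e+02]), 'wrist_force': array([-0.14156492,  0.58496177, -0.26803855]), 'ft_torque': array([ 0.00807955, -0.02386106,  0.0112506 ]), 'gripper_force': 0.0, 'gripper_width': 1.0013039225919447}
```

View pics/top0.png

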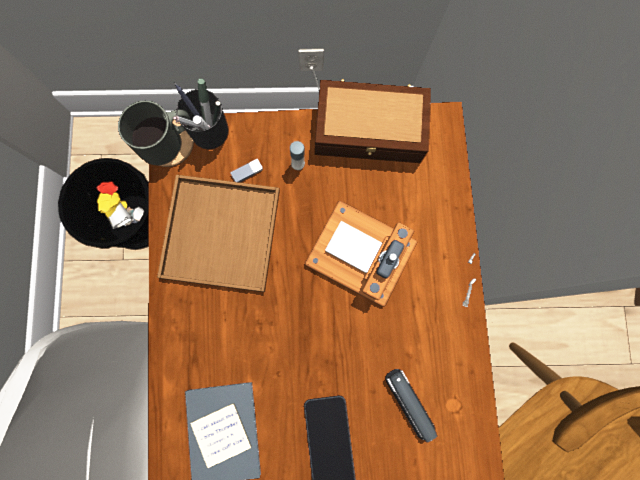

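View pics/side0.png

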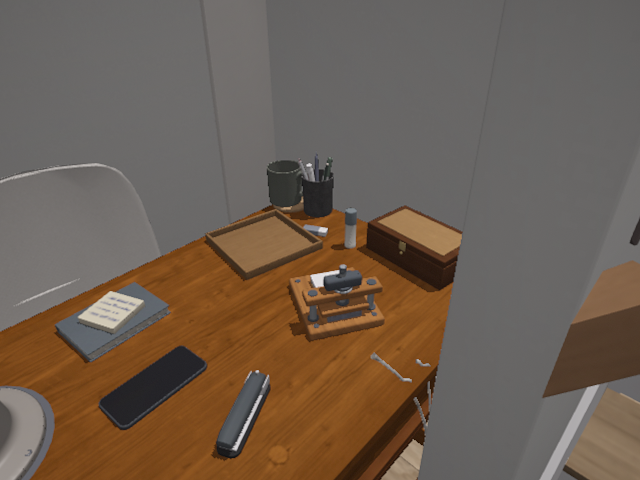

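The top view shows the press at about (360,252), with its pad at (353,246) and its nut at (391,258). The tray is at (219,235), the glue stick at (297,155) and the eraser at (246,171). The side view confirms this layout, with the nut lying roughly along the bridge at (342,281).

```bash
cat > h.py <<'E'
import numpy as np,cv2
def ray(c,u,v):
    f=240/np.tan(np.radians(c["fov_y"]/2)); V=np.array(c["view"])
    d=np.array([(u-c["cx"])/f,-(v-c["cy"])/f,-1.]); R=V[:3,:3]
    return -R.T@V[:3,3], R.T@d
def onz(c,u,v,z):
    o,d=ray(c,u,v); return o+d*(z-o[2])/d[2]
def proj(c,p):
    f=240/np.tan(np.radians(c["fov_y"]/2)); V=np.array(c["view"]); q=V[:3,:3]@np.asarray(p)+V[:3,3]
    return c["cx"]+f*q[0]/-q[2], c["cy"]-f*q[1]/-q[2]
def rect(c,mask,z):
    """min-area rectangle of the biggest blob of mask, cast on plane z: centre, sides (mm), angle of long side (deg)"""
    cs,_=cv2.findContours(mask.astype(np.uint8),cv2.RETR_EXTERNAL,cv2.CHAIN_APPROX_NONE)
    k=max(cs,key=cv2.contourArea)[:,0]
    P=np.array([onz(c,u,v,z)[:2] for u,v in k],np.float32)*1000
    (m,s,_)=r=cv2.minAreaRect(P); b=cv2.boxPoints(r); e=b[1]-b[0]; g=b[2]-b[1]
    l=e if np.hypot(*e)>np.hypot(*g) else g
    return np.round(m,1),np.round(s,1),round(float(np.degrees(np.arctan2(l[1],l[0]))),1),k.mean(0)
E
python3 - <<'E'
from station import bot
from h import *
c=bot.capture("top"); im=c["image"]; hsv=cv2.cvtColor(im,cv2.COLOR_RGB2HSV)
def roi(m,x0,x1,y0,y1):
    o=np.zeros(m.shape,bool); o[y0:y1,x0:x1]=m[y0:y1,x0:x1]; return o
white=(hsv[...,1]<50)&(hsv[...,2]>150)
print("pad",rect(c,roi(white,315,385,210,280),.032))
dark=(hsv[...,1]<110)&(hsv[...,2]<110)
print("nut",rect(c,roi(dark,374,408,236,282),.0975))
crop=np.hstack([cv2.resize(im[190:315,290:430],None,fx=5,fy=4.8,interpolation=cv2.INTER_CUBIC)])
cv2.imwrite("pics/c1.png",crop[:,:,::-1])
for n,u,v in [("t1",177,178),("t2",279,187),("t3",265,293),("t4",160,281)]: print(n,onz(c,u,v,.02).round(3))
print("glue",onz(c,297,168,.0).round(3),"glue top",onz(c,297,147,.089).round(3),"eraser",onz(c,246,171,.01).round(3))
E
```

```text
pad (array([ 570.6, -129. ]), array([82.6, 60.8]), 60.1, array([353.61151079, 246.45323741]))
nut (array([ 541.3, -173. ]), array([18.5, 63.1]), -13.5, array([383.92857143, 260.36904762]))
t1 [0.704 0.186 0.02 ]
t2 [0.684 0.001 0.02 ]
t3 [0.493 0.027 0.02 ]
t4 [0.517 0.211 0.02 ]
glue [ 0.725 -0.032 -0.   ] glue top [ 0.734 -0.033  0.089] eraser [0.718 0.062 0.01 ]
```

View pics/c1.png

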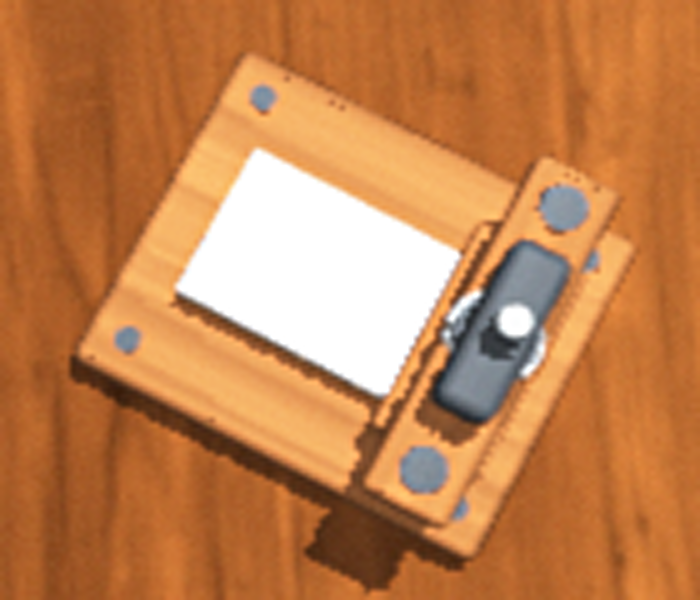

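The crop shows the nut ends at about (543,248) and (463,413), the post heads at (564,207) and (424,469), and the visible pad corners at (257,148), (463,250), (387,398) and (176,291). The nut is nearly along the bridge.

Run:
```python
from station import bot
from h import *
c=bot.capture("top")
P=lambda X,Y,z:onz(c,289.9+X/5,189.9+Y/4.8,z)[:2]
def ax(a,b): d=b-a; return np.round((a+b)/2,4),round(np.hypot(*d),4),round(np.degrees(np.arctan2(d[1],d[0])),1)
print("nut",ax(P(463,413,.0975),P(543,248,.0975)))
print("nutsides",ax(P(437,398,.0975),P(515,243,.0975)),ax(P(490,422,.0975),P(570,262,.0975)))
print("posts",ax(P(424,469,.074),P(564,207,.074)))
print("stud",P(516,321,.122), P(516,321,.112))
q=[P(*a,.032) for a in [(257,148),(463,250),(387,398),(176,291)]]
print("pad -x edge",ax(q[3],q[0]),"side1",ax(q[0],q[1]),"side2",ax(q[3],q[2]))
b=[P(*a,.018) for a in [(247,53),(632,247),(470,558),(80,355)]]
print("base",np.mean(b,0),ax(b[0],b[1]),ax(b[3],b[2]),ax(b[3],b[0]))
s=bot.capture("side"); im=s["image"]
cv2.imwrite("pics/c2.png",cv2.resize(im[255:345,280:395],None,fx=6.5,fy=6.5,interpolation=cv2.INTER_CUBIC)[:,:,::-1])
w=bot.capture("wrist"); print(w["fov_y"],w["cx"],w["cy"],np.round(w["hand_eye"],3).tolist())
```

```text
nut (array([ 0.5393, -0.1824]), np.float64(0.0624), np.float64(-27.2))
nutsides (array([ 0.5428, -0.1738]), np.float64(0.0591), np.float64(-27.9)) (array([ 0.5352, -0.1909]), np.float64(0.0609), np.float64(-27.9))
posts (array([ 0.54  , -0.1833]), np.float64(0.1038), np.float64(-29.3))
stud [ 0.5390641  -0.18240195] [ 0.54037579 -0.18413155]
pad -x edge (array([ 0.5904, -0.0942]), np.float64(0.0607), np.float64(-29.6)) side1 (array([ 0.5971, -0.1449]), np.float64(0.0815), np.float64(-118.9)) side2 (array([ 0.5438, -0.1155]), np.float64(0.083), np.float64(-119.2))
base [ 0.56122576 -0.1440785 ] (array([ 0.618 , -0.1754]), np.float64(0.1557), np.float64(-119.5)) (array([ 0.5044, -0.1127]), np.float64(0.1552), np.float64(-119.6)) (array([ 0.5995, -0.0765]), np.float64(0.1295), np.float64(-28.8))
65.70646984690485 321.20940383711644 241.33274716266234 [[-0.0, 0.963, 0.269, 0.068], [1.0, 0.0, -0.0, -0.001], [-0.0, 0.269, -0.963, -0.143], [0.0, 0.0, 0.0, 1.0]]
```

View pics/c2.png

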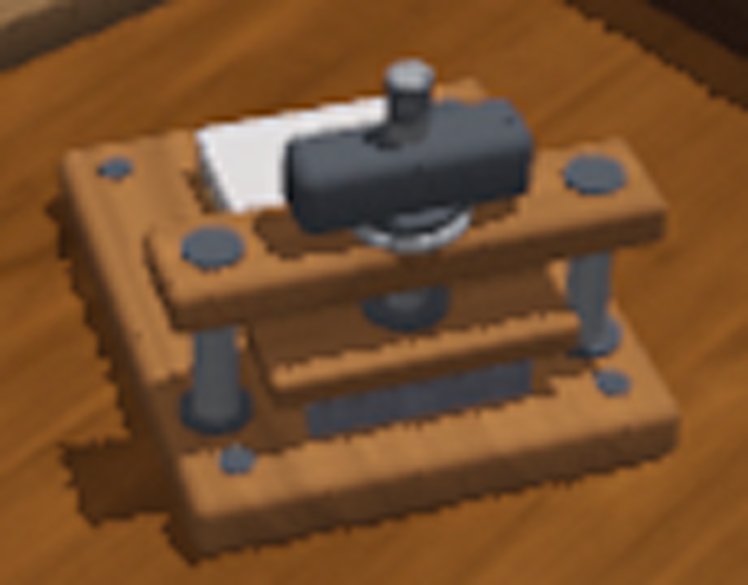

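The side crop shows the plate shut on the pad and the nut nearly parallel to the bridge, with its centre at about (408,165). I'll go above the nut.

apply_moves --rows '[{"grip":0,"x":-5,"y":-4.3,"z":0,"roll":0},{"grip":0,"x":-56.8,"y":-48.7,"z":3,"roll":5.5},{"grip":0,"x":-56.8,"y":-48.7,"z":3,"roll":5.5},{"grip":0,"x":-56.8,"y":-48.7,"z":3,"roll":5.5},{"grip":0,"x":-56.8,"y":-48.7,"z":3,"roll":5.5},{"grip":0,"x":-56.8,"y":-48.7,"z":3,"roll":5.5},{"grip":0,"x":-56.8,"y":-48.7,"z":3,"roll":5.5},{"grip":0,"x":-56.8,"y":-48.7,"z":3,"roll":5.5},{"grip":0,"x":-56.8,"y":-48.7,"z":3,"roll":5.5},{"grip":0,"x":-56.8,"y":-48.7,"z":3,"roll":5.5},{"grip":0,"x":-56.8,"y":-48.7,"z":3,"roll":5.5},{"grip":0,"x":-56.8,"y":-48.7,"z":3,"roll":5.5},{"grip":0,"x":-56.8,"y":-48.7,"z":3,"roll":5.5},{"grip":0,"x":-56.8,"y":-48.7,"z":3,"roll":5.5},{"grip":0,"x":-56.8,"y":-48.7,"z":3,"roll":5.5},{"grip":0,"x":-56.8,"y":-48.7,"z":3,"roll":5.5},{"grip":0,"x":-56.8,"y":-48.7,"z":3,"roll":5.5},{"grip":0,"x":-56.8,"y":-48.7,"z":3,"roll":5.5},{"grip":0,"x":-56.8,"y":-48.7,"z":3,"roll":5.5}]'

```text
t: 2.2
tool_pos: [0.539, -0.1811, 0.2017]
eef_rot: [180.0, 0.0, 152.1]
wrist_force: [-0.2, -0.5, -0.6]
gripper_width: 0.998
gripper_force: 0.0
```

```bash
cat >> h.py <<'E'
from scipy.spatial.transform import Rotation
def wray(w,s,u,v):
    f=240/np.tan(np.radians(w["fov_y"]/2)); d=np.array([u-w["cx"],v-w["cy"]]); r=np.hypot(*d); th=r/f
    k=np.array([np.sin(th)*d[0]/r,-np.sin(th)*d[1]/r,-np.cos(th)]) if r>1e-6 else np.array([0,0,-1.])
    H=np.array(w["hand_eye"]); R=Rotation.from_euler("xyz",s["eef_rot"],degrees=True).as_matrix()
    return R@H[:3,3]+s["tool_pos"], R@H[:3,:3]@k
def wonz(w,s,u,v,z):
    o,d=wray(w,s,u,v); return o+d*(z-o[2])/d[2]
E
python3 - <<'E'
from station import bot
from h import *
s=bot.get_state(); w=bot.capture("wrist"); cv2.imwrite("pics/w1.png",w["image"][:,:,::-1])
np.savez("w1.npz",**{k:w[k] for k in w},tool_pos=s["tool_pos"],eef_rot=s["eef_rot"])
E
```

```text
(no output)
```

View pics/w1.png

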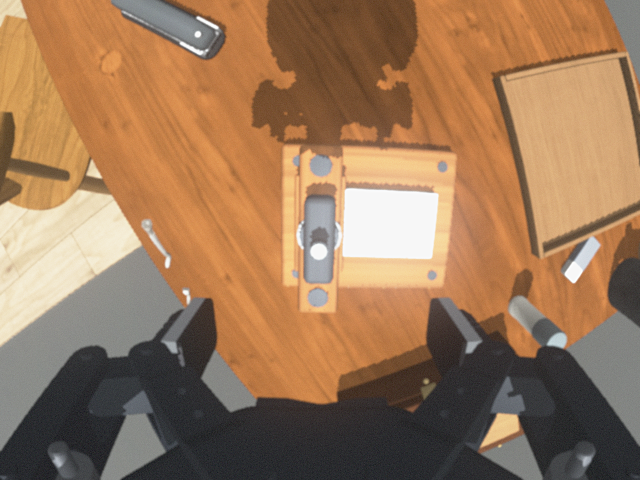

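The wrist view shows the nut from (320,195) to (319,282), about 31 px wide, and the pad's white rectangle from (343,188) to (438,259).

Run:
```python
from h import *
w=dict(np.load("w1.npz")); s=w
P=lambda u,v,z:wonz(w,s,u,v,z)[:2]
def ax(a,b): d=b-a; return np.round((a+b)/2,4),round(np.hypot(*d),4),round(np.degrees(np.arctan2(d[1],d[0])),1)
print("nut",ax(P(320.5,195,.0975),P(318.5,283,.0975)),"thick",ax(P(304.5,238,.0975),P(336,238,.0975)))
print("posts",ax(P(321,166,.073),P(318,298,.073)))
print("pad far edge",ax(P(438,191,.032),P(435,259,.032)), "long",ax(P(345,188,.032),P(438,191,.032)))
print("tray",[P(*a,.02).round(3) for a in [(497,75),(626,52),(540,256)]])
```

```text
nut (array([ 0.5384, -0.1828]), np.float64(0.0632), np.float64(-29.3)) thick (array([ 0.5371, -0.1815]), np.float64(0.0217), np.float64(62.0))
posts (array([ 0.5406, -0.1841]), np.float64(0.1039), np.float64(-29.3))
pad far edge (array([ 0.5913, -0.0927]), np.float64(0.0625), np.float64(-26.1)) long (array([ 0.5435, -0.1149]), np.float64(0.082), np.float64(61.2))
tray [array([0.494, 0.026]), array([0.524, 0.212]), array([0.68 , 0.002])]
```

apply_moves --rows '[{"grip":0,"x":-0.13,"y":-0.15,"z":4,"roll":0.5},{"grip":0,"x":-0.13,"y":-0.15,"z":8,"roll":0.5},{"grip":0,"x":-0.13,"y":-0.15,"z":10.5,"roll":0.5},{"grip":0,"x":-0.13,"y":-0.15,"z":12.3,"roll":0.5},{"grip":0,"x":-0.13,"y":-0.15,"z":12.3,"roll":0.5},{"grip":0,"x":-0.13,"y":-0.15,"z":12.3,"roll":0.5},{"grip":1,"x":-0.13,"y":-0.15,"z":12.3,"roll":0.5},{"grip":1,"x":-0.13,"y":-0.15,"z":12.3,"roll":0.5},{"grip":1,"x":-0.13,"y":-0.15,"z":12.3,"roll":0.5},{"grip":1,"x":-0.13,"y":-0.15,"z":12.3,"roll":0.5},{"grip":1,"x":-0.13,"y":-0.15,"z":12.3,"roll":0.5},{"grip":1,"x":-0.13,"y":-0.15,"z":12.3,"roll":0.5},{"grip":1,"x":-0.13,"y":-0.15,"z":12.3,"roll":0.5},{"grip":1,"x":-0.13,"y":-0.15,"z":12.3,"roll":0.5}]'

```text
t: 3.65
tool_pos: [0.5405, -0.184, 0.0797]
eef_rot: [179.9, 0.1, 151.5]
wrist_force: [-0.4, 3.3, 7.5]
gripper_width: 0.243
gripper_force: 67.9
```

```bash
cat > st.py <<'E'
from station import bot
s=bot.get_state()
for k in ["t","joint_positions","tool_pos","eef_rot","wrist_force","ft_torque","gripper_width","gripper_force"]: print(k,s[k])
E
python3 st.py
```

```text
t 3.65
joint_positions [-2.65159211e+01  3.33225465e+01  9.10552366e+01  6.26705437e-02
  5.55038619e+01 -8.80413459e+01]
tool_pos [ 0.5404912  -0.18396946  0.07965912]
eef_rot [1.79944261e+02 1.16501902e-01 1.51489928e+02]
wrist_force [-0.39577575  3.30155192  7.49093584]
ft_torque [ 0.4000323   0.10234298 -0.00191716]
gripper_width 0.24312862454010814
gripper_force 67.91739107051399
```

apply_moves --rows '[{"grip":1,"roll":1},{"grip":1,"roll":2},{"grip":1,"roll":3},{"grip":1,"roll":4},{"grip":1,"roll":5},{"grip":1,"roll":6}]'

```text
$.rows[0]: bad value
```

```bash
python3 st.py
```

```text
t 3.65
joint_positions [-2.65159211e+01  3.33225465e+01  9.10552366e+01  6.26705437e-02
  5.55038619e+01 -8.80413459e+01]
tool_pos [ 0.5404912  -0.18396946  0.07965912]
eef_rot [1.79944261e+02 1.16501902e-01 1.51489928e+02]
wrist_force [-0.39577575  3.30155192  7.49093584]
ft_torque [ 0.4000323   0.10234298 -0.00191716]
gripper_width 0.24312862454010814
gripper_force 67.91739107051399
```

apply_moves --rows '[{"grip":1,"x":0,"y":0,"z":0,"roll":1},{"grip":1,"x":0,"y":0,"z":0,"roll":2},{"grip":1,"x":0,"y":0,"z":0,"roll":3},{"grip":1,"x":0,"y":0,"z":0,"roll":4},{"grip":1,"x":0,"y":0,"z":0,"roll":4}]'

```text
t: 4.15
tool_pos: [0.5405, -0.184, 0.0797]
eef_rot: [179.9, 0.1, 147.5]
wrist_force: [-0.1, 2.8, 8.0]
gripper_width: 0.245
gripper_force: 68.0
```

```bash
python3 st.py
```

```text
t 4.15
joint_positions [-2.65146999e+01  3.33212834e+01  9.10543028e+01  5.59763749e-02
  5.55050592e+01 -8.40188719e+01]
tool_pos [ 0.54048685 -0.18398755  0.07967624]
eef_rot [1.79941616e+02 1.13877998e-01 1.47472461e+02]
wrist_force [-0.05824924  2.75570171  8.00382922]
ft_torque [ 0.40733165  0.09468597 -0.06220753]
gripper_width 0.24521982483760266
gripper_force 67.96817705500871
```

apply_moves --rows '[{"grip":1,"x":0,"y":0,"z":0,"roll":1},{"grip":1,"x":0,"y":0,"z":0,"roll":2},{"grip":1,"x":0,"y":0,"z":0,"roll":3},{"grip":1,"x":0,"y":0,"z":0,"roll":4},{"grip":1,"x":0,"y":0,"z":0,"roll":4}]'

```text
t: 4.65
tool_pos: [0.5405, -0.184, 0.0796]
eef_rot: [179.9, 0.1, 143.5]
wrist_force: [-0.2, 2.8, 8.0]
gripper_width: 0.239
gripper_force: 68.0
```

```bash
python3 st.py
```

```text
t 4.65
joint_positions [-2.65166799e+01  3.33247626e+01  9.10537633e+01  4.97550276e-02
  5.55059824e+01 -8.00183975e+01]
tool_pos [ 0.54046042 -0.18402756  0.07964456]
eef_rot [1.79939541e+02 1.06615786e-01 1.43473525e+02]
wrist_force [-0.16517981  2.82800775  8.03561772]
ft_torque [ 0.36339852  0.14180682 -0.06080502]
gripper_width 0.23927434966608013
gripper_force 67.96588303986937
```

apply_moves --rows '[{"grip":1,"x":0,"y":0,"z":0,"roll":-4},{"grip":1,"x":0,"y":0,"z":0,"roll":-8},{"grip":1,"x":0,"y":0,"z":0,"roll":-9},{"grip":1,"x":0,"y":0,"z":0,"roll":-10},{"grip":1,"x":0,"y":0,"z":0,"roll":-11},{"grip":1,"x":0,"y":0,"z":0,"roll":-12},{"grip":1,"x":0,"y":0,"z":0,"roll":-12}]'

```text
t: 5.35
tool_pos: [0.5406, -0.184, 0.0796]
eef_rot: [179.9, 0.1, 155.4]
wrist_force: [0.8, 2.8, 7.8]
gripper_width: 0.247
gripper_force: 69.2
```

```bash
python3 st.py
```

```text
t 5.35
joint_positions [-26.53123396  33.33193617  91.04049357   0.10277694  55.50942504
 -91.99700525]
tool_pos [ 0.54060506 -0.18399313  0.07964057]
eef_rot [1.79919336e+02 1.20986531e-01 1.55407574e+02]
wrist_force [0.84464581 2.82533612 7.81759849]
ft_torque [ 0.5364428   0.34562946 -0.76533549]
gripper_width 0.24731297258843243
gripper_force 69.1955664055422
```

CCW it is blocked (torque 0.77 N·m) and CW it gives. So I'll loosen it CW.

apply_moves --rows '[{"grip":1,"x":0,"y":0,"z":0,"roll":4},{"grip":1,"x":0,"y":0,"z":0,"roll":10},{"grip":1,"x":0,"y":0,"z":0,"roll":16},{"grip":1,"x":0,"y":0,"z":0,"roll":22},{"grip":1,"x":0,"y":0,"z":0,"roll":28},{"grip":1,"x":0,"y":0,"z":0,"roll":34},{"grip":1,"x":0,"y":0,"z":0,"roll":40},{"grip":1,"x":0,"y":0,"z":0,"roll":46},{"grip":1,"x":0,"y":0,"z":0,"roll":52},{"grip":1,"x":0,"y":0,"z":0,"roll":58},{"grip":1,"x":0,"y":0,"z":0,"roll":64},{"grip":1,"x":0,"y":0,"z":0,"roll":70},{"grip":1,"x":0,"y":0,"z":0,"roll":76},{"grip":1,"x":0,"y":0,"z":0,"roll":80},{"grip":1,"x":0,"y":0,"z":0,"roll":80}]'

```text
t: 6.85
tool_pos: [0.54, -0.1842, 0.0797]
eef_rot: [179.9, -0.0, 75.4]
wrist_force: [-1.9, 2.1, 9.8]
gripper_width: 0.236
gripper_force: 68.2
```

```bash
python3 st.py
```

```text
t 6.85
joint_positions [-2.65336719e+01  3.33130173e+01  9.10711462e+01  1.86568446e-02
  5.55440394e+01 -1.19298341e+01]
tool_pos [ 0.54002942 -0.1841566   0.07967286]
eef_rot [ 1.79926572e+02 -2.23231185e-04  7.53856164e+01]
wrist_force [-1.86557938  2.08440847  9.8178229 ]
ft_torque [0.26844249 0.44950939 0.04585397]
gripper_width 0.23619452034680122
gripper_force 68.15808410465252
```

apply_moves --rows '[{"grip":1,"x":0,"y":0,"z":0,"roll":6},{"grip":1,"x":0,"y":0,"z":0,"roll":12},{"grip":1,"x":0,"y":0,"z":0,"roll":18},{"grip":1,"x":0,"y":0,"z":0,"roll":24},{"grip":1,"x":0,"y":0,"z":0,"roll":30},{"grip":1,"x":0,"y":0,"z":0,"roll":36},{"grip":1,"x":0,"y":0,"z":0,"roll":42},{"grip":1,"x":0,"y":0,"z":0,"roll":48},{"grip":1,"x":0,"y":0,"z":0,"roll":54},{"grip":1,"x":0,"y":0,"z":0,"roll":60},{"grip":1,"x":0,"y":0,"z":0,"roll":63},{"grip":1,"x":0,"y":0,"z":0,"roll":63},{"grip":0,"x":0,"y":0,"z":0,"roll":63},{"grip":0,"x":0,"y":0,"z":0,"roll":63},{"grip":0,"x":0,"y":0,"z":0,"roll":63},{"grip":0,"x":0,"y":0,"z":0,"roll":63},{"grip":0,"x":0,"y":0,"z":0,"roll":63},{"grip":0,"x":0,"y":0,"z":-4,"roll":63},{"grip":0,"x":0,"y":0,"z":-8,"roll":63},{"grip":0,"x":0,"y":0,"z":-12,"roll":63}]'

```text
t: 8.85
tool_pos: [0.5394, -0.1841, 0.1994]
eef_rot: [-180.0, 0.0, 12.5]
wrist_force: [-0.5, -0.0, -0.4]
gripper_width: 1.001
gripper_force: 0.0
```

```bash
python3 st.py
python3 - <<'E'
from station import bot
from h import *
s=bot.capture("side"); im=s["image"]
a=cv2.resize(im[255:345,280:395],None,fx=5,fy=5,interpolation=cv2.INTER_CUBIC)
cv2.imwrite("pics/c3.png",a[:,:,::-1])
E
```

```text
t 8.85
joint_positions [-2.65524746e+01  2.58162537e+01  8.28709571e+01  6.41858509e-03
  7.13684973e+01  5.09565919e+01]
tool_pos [ 0.53941991 -0.18411634  0.19940596]
eef_rot [-1.79960187e+02  3.94369151e-02  1.24888937e+01]
wrist_force [-0.50676748 -0.01651468 -0.43936793]
ft_torque [-0.01988092  0.04435254 -0.0353095 ]
gripper_width 1.0011695655185198
gripper_force 0.0
```

View pics/c3.png

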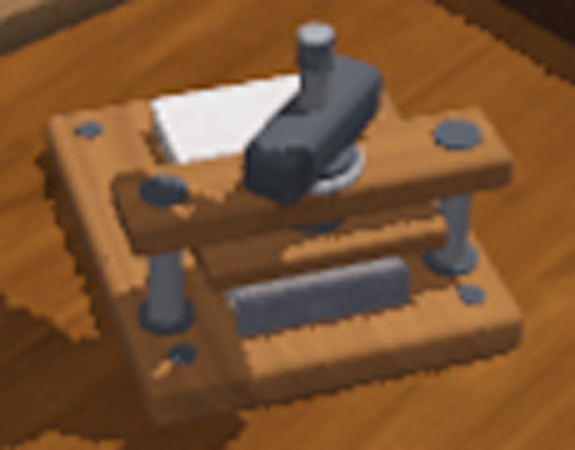

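The plate has clearly risen, with daylight above the pad end (230-410, 262-330), and the stud is taller. Next I'll go over the pad's free end.

apply_moves --rows '[{"grip":0,"x":2,"y":-2,"z":0,"roll":-8},{"grip":0,"x":4,"y":-4.5,"z":0,"roll":-16},{"grip":0,"x":5.7,"y":-6.2,"z":0,"roll":-24},{"grip":0,"x":5.7,"y":-6.2,"z":0,"roll":-32},{"grip":0,"x":5.7,"y":-6.2,"z":0,"roll":-40},{"grip":0,"x":5.7,"y":-6.2,"z":0,"roll":-48},{"grip":0,"x":5.7,"y":-6.2,"z":4,"roll":-48.2},{"grip":0,"x":5.7,"y":-6.2,"z":8,"roll":-48.2},{"grip":0.12,"x":5.7,"y":-6.2,"z":12,"roll":-48.2},{"grip":0.12,"x":5.7,"y":-6.2,"z":14,"roll":-48.2},{"grip":0.12,"x":5.7,"y":-6.2,"z":14,"roll":-48.2},{"grip":0.12,"x":5.7,"y":-6.2,"z":14,"roll":-48.2}]'

```text
t: 10.1
tool_pos: [0.5823, -0.1115, 0.0586]
eef_rot: [180.0, -0.0, 60.7]
wrist_force: [-0.3, -0.4, 0.6]
gripper_width: 0.878
gripper_force: 0.0
```

```bash
python3 st.py
python3 - <<'E'
from station import bot
from h import *
s=bot.get_state(); w=bot.capture("wrist"); cv2.imwrite("pics/w2.png",w["image"][:,:,::-1])
E
```

```text
t 10.1
joint_positions [-1.82453413e+01  3.68487328e+01  8.81525648e+01  5.30480257e-03
  5.49810638e+01  1.10608588e+01]
tool_pos [ 0.58230825 -0.11149457  0.05864556]
eef_rot [ 1.79983523e+02 -7.64862799e-03  6.06907576e+01]
wrist_force [-0.27886101 -0.39160025  0.61086404]
ft_torque [-0.01971907 -0.00122837  0.00895914]
gripper_width 0.8778556268277069
gripper_force 0.0
```

View pics/w2.png

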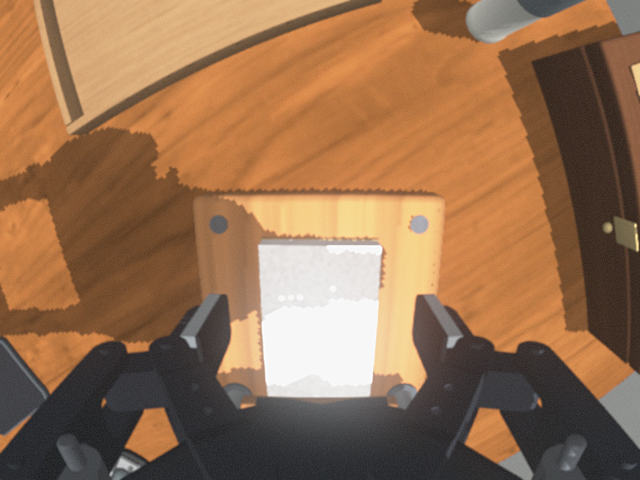

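The wrist view shows the pad (260–381 px) centred between the open fingers (228–414 px). I'll descend carefully.

apply_moves --rows '[{"grip":0.12,"x":0,"y":0,"z":2,"roll":0},{"grip":0.12,"x":0,"y":0,"z":3,"roll":0},{"grip":0.12,"x":0,"y":0,"z":3.5,"roll":0},{"grip":0.12,"x":0,"y":0,"z":3.8,"roll":0},{"grip":0.12,"x":0,"y":0,"z":3.9,"roll":0},{"grip":0.12,"x":0,"y":0,"z":4,"roll":0},{"grip":0.12,"x":0,"y":0,"z":4,"roll":0}]'

```text
t: 10.85
tool_pos: [0.5822, -0.1114, 0.0186]
eef_rot: [180.0, -0.0, 60.7]
wrist_force: [-0.5, 0.9, -0.7]
gripper_width: 0.879
gripper_force: 0.0
```

apply_moves --rows '[{"grip":0.12,"x":0,"y":0,"z":0.1,"roll":0},{"grip":0.12,"x":0,"y":0,"z":0.2,"roll":0},{"grip":0.2,"x":0,"y":0,"z":0.2,"roll":0},{"grip":0.25,"x":0,"y":0,"z":0.2,"roll":0},{"grip":0.25,"x":0,"y":0,"z":0.2,"roll":0},{"grip":0.25,"x":0,"y":0,"z":0.2,"roll":0}]'

```text
t: 11.45
tool_pos: [0.582, -0.1113, 0.0163]
eef_rot: [180.0, -0.0, 60.7]
wrist_force: [0.6, 1.3, 0.1]
gripper_width: 0.75
gripper_force: 0.0
```

apply_moves --rows '[{"grip":0.25,"x":0,"y":0,"z":0.1,"roll":0},{"grip":0.25,"x":0,"y":0,"z":0.1,"roll":0},{"grip":1,"x":0,"y":0,"z":0.1,"roll":0},{"grip":1,"x":0,"y":0,"z":0.1,"roll":0},{"grip":1,"x":0,"y":0,"z":0.1,"roll":0},{"grip":1,"x":0,"y":0,"z":0.1,"roll":0},{"grip":1,"x":0,"y":0,"z":0.1,"roll":0},{"grip":1,"x":0,"y":0,"z":0.1,"roll":0}]'

```text
t: 12.25
tool_pos: [0.5822, -0.1114, 0.0156]
eef_rot: [180.0, -0.0, 60.7]
wrist_force: [-0.4, 0.6, 5.5]
gripper_width: 0.684
gripper_force: 64.7
```

```bash
python3 st.py
```

```text
t 12.25
joint_positions [-1.82400855e+01  4.02627545e+01  8.98286747e+01  9.08750410e-03
  4.98726652e+01  1.10612232e+01]
tool_pos [ 0.58219454 -0.1113853   0.01563631]
eef_rot [ 1.79966096e+02 -1.37116464e-02  6.06928408e+01]
wrist_force [-0.41233063  0.5789024   5.46291256]
ft_torque [ 0.12205109  0.23424643 -0.05490966]
gripper_width 0.6836937436560244
gripper_force 64.65725362300873
```

apply_moves --rows '[{"grip":1,"x":0.5,"y":0,"z":-0.2,"roll":0},{"grip":1,"x":1.5,"y":0,"z":-0.3,"roll":0},{"grip":1,"x":2.5,"y":0,"z":-0.3,"roll":0},{"grip":1,"x":3.5,"y":0,"z":-0.3,"roll":0},{"grip":1,"x":5,"y":0,"z":-0.3,"roll":0},{"grip":1,"x":6.5,"y":0,"z":-0.4,"roll":0},{"grip":1,"x":8,"y":0,"z":-0.6,"roll":0},{"grip":1,"x":8.5,"y":0,"z":-1.5,"roll":0},{"grip":1,"x":8.5,"y":0,"z":-3,"roll":0},{"grip":1,"x":8.5,"y":0,"z":-5,"roll":0},{"grip":1,"x":8.5,"y":0,"z":-7,"roll":0},{"grip":1,"x":8.5,"y":0,"z":-7,"roll":0}]'

```text
t: 13.45
tool_pos: [0.6256, -0.0381, 0.0896]
eef_rot: [179.6, -0.1, 60.7]
wrist_force: [0.3, 0.0, -0.9]
gripper_width: 0.682
gripper_force: 64.2
```

```bash
python3 st.py
python3 - <<'E'
from station import bot
from h import *
im=bot.capture("side")["image"]; cv2.imwrite("pics/s4.png",im[:,:,::-1])
E
```

```text
t 13.45
joint_positions [-1.04859019e+01  3.74840035e+01  8.09200146e+01 -7.20225938e-03
  6.11790930e+01  1.88511267e+01]
tool_pos [ 0.62561515 -0.03812924  0.08961731]
eef_rot [ 1.79603425e+02 -1.28704526e-01  6.06668659e+01]
wrist_force [ 0.34513204  0.01257346 -0.9417174 ]
ft_torque [ 0.0201216  -0.02012984 -0.03883987]
gripper_width 0.6817486960005854
gripper_force 64.23108838498592
```

View pics/s4.png

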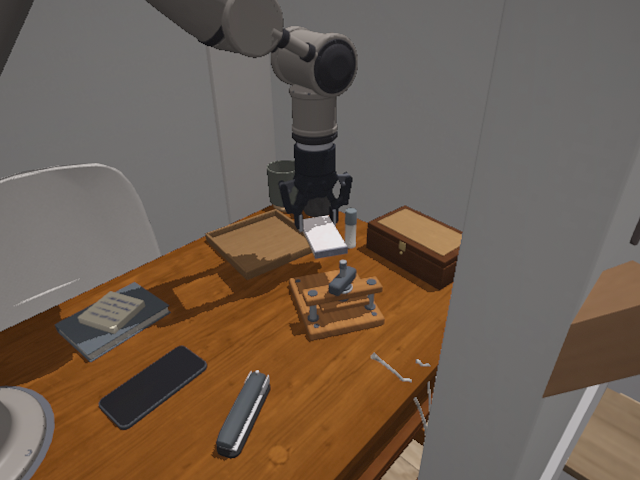

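The pad is in the gripper at (325,237), clear of the press, and the glue stick is still upright. I'll carry it over the tray.

apply_moves --rows '[{"grip":1,"x":1.5,"y":-1,"z":-1,"roll":0},{"grip":1,"x":4,"y":-3,"z":-1,"roll":-3},{"grip":1,"x":7,"y":-5,"z":-1,"roll":-7},{"grip":1,"x":10,"y":-7.3,"z":-1,"roll":-12},{"grip":1,"x":13,"y":-9.5,"z":-1,"roll":-17},{"grip":1,"x":14.5,"y":-10.5,"z":-1,"roll":-21},{"grip":1,"x":15,"y":-10.9,"z":-1,"roll":-23.3},{"grip":1,"x":15,"y":-10.9,"z":-1,"roll":-23.3},{"grip":1,"x":15,"y":-10.9,"z":-1,"roll":-23.3},{"grip":1,"x":15,"y":-10.9,"z":-1,"roll":-23.3}]'

```text
t: 14.5
tool_pos: [0.6021, 0.1457, 0.0952]
eef_rot: [-180.0, 0.0, 83.9]
wrist_force: [-0.9, -0.0, 0.2]
gripper_width: 0.689
gripper_force: 64.3
```

```bash
python3 st.py
python3 - <<'E'
from station import bot
from h import *
im=bot.capture("side")["image"][130:310,180:400]; cv2.imwrite("pics/s5.png",cv2.resize(im,None,fx=3,fy=3,interpolation=cv2.INTER_CUBIC)[:,:,::-1])
E
```

```text
t 14.5
joint_positions [ 6.52441524e+00  3.66553600e+01  8.15344530e+01 -1.11164580e-02
  6.18272216e+01  1.26752089e+01]
tool_pos [0.60206052 0.14570009 0.09518912]
eef_rot [-1.79985530e+02  1.32970286e-02  8.38544579e+01]
wrist_force [-0.94190957 -0.04004898  0.16075497]
ft_torque [ 0.05840814  0.04665668 -0.01742635]
gripper_width 0.6886229827162915
gripper_force 64.25141885876656
```

View pics/s5.png

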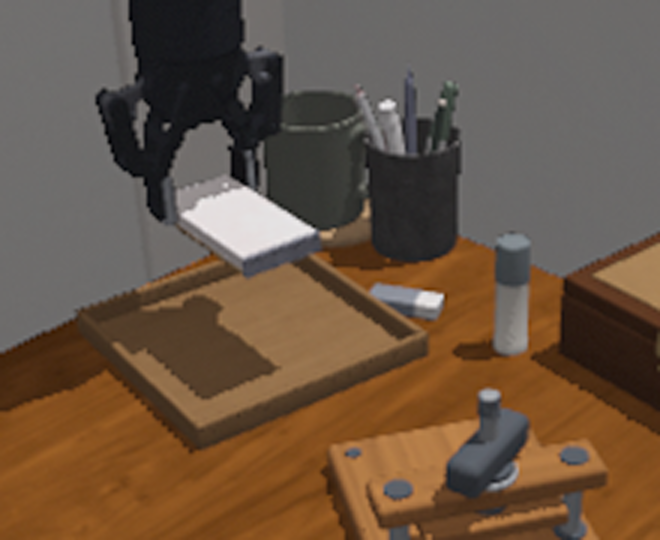

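The pad hangs over the tray, roughly level. The bystanders haven't been touched, so I'll lower it.

apply_moves --rows '[{"grip":1,"x":0,"y":0,"z":2.5,"roll":0},{"grip":1,"x":0,"y":0,"z":5,"roll":0},{"grip":1,"x":0,"y":0,"z":6.5,"roll":0},{"grip":1,"x":0,"y":0,"z":7.5,"roll":0},{"grip":1,"x":0,"y":0,"z":8.2,"roll":0},{"grip":1,"x":0,"y":0,"z":8.7,"roll":0},{"grip":1,"x":0,"y":0,"z":9,"roll":0},{"grip":1,"x":0,"y":0,"z":9,"roll":0}]'

```text
t: 15.35
tool_pos: [0.6021, 0.147, 0.0055]
eef_rot: [180.0, -0.0, 84.0]
wrist_force: [-0.3, 0.2, -0.6]
gripper_width: 0.684
gripper_force: 64.3
```

apply_moves --rows '[{"grip":1,"x":0,"y":0,"z":0.1,"roll":0},{"grip":1,"x":0,"y":0,"z":0.2,"roll":0},{"grip":1,"x":0,"y":0,"z":0.2,"roll":0},{"grip":0.2,"x":0,"y":0,"z":0.2,"roll":0},{"grip":0.1,"x":0,"y":0,"z":0.1,"roll":0},{"grip":0,"x":0,"y":0,"z":0,"roll":0},{"grip":0,"x":0,"y":0,"z":0,"roll":0},{"grip":0,"x":0,"y":0,"z":0,"roll":0},{"grip":0,"x":0,"y":0,"z":-2,"roll":0},{"grip":0,"x":0,"y":0,"z":-5,"roll":0},{"grip":0,"x":0,"y":0,"z":-10,"roll":0},{"grip":0,"x":0,"y":0,"z":-14,"roll":0},{"grip":0,"x":0,"y":0,"z":-14,"roll":0},{"grip":0,"x":0,"y":0,"z":-14,"roll":0}]'

```text
t: 16.75
tool_pos: [0.6022, 0.147, 0.1463]
eef_rot: [179.9, -0.0, 84.0]
wrist_force: [-0.3, 0.3, 0.1]
gripper_width: 0.999
gripper_force: 0.0
```

```bash
python3 st.py
python3 - <<'E'
from station import bot
from h import *
im=bot.capture("side")["image"][170:350,180:400]; cv2.imwrite("pics/s6.png",cv2.resize(im,None,fx=3,fy=3,interpolation=cv2.INTER_CUBIC)[:,:,::-1])
E
```

```text
t 16.75
joint_positions [6.63408911e+00 3.35536898e+01 7.83877050e+01 3.28543159e-03
 6.79355246e+01 1.26347191e+01]
tool_pos [0.60224108 0.14697659 0.1462793 ]
eef_rot [ 1.79880567e+02 -2.98956005e-02  8.39981703e+01]
wrist_force [-0.26685478  0.26017839  0.05705149]
ft_torque [-0.05230493  0.0452984  -0.094577  ]
gripper_width 0.9994859521170691
gripper_force 0.0
```

View pics/s6.png

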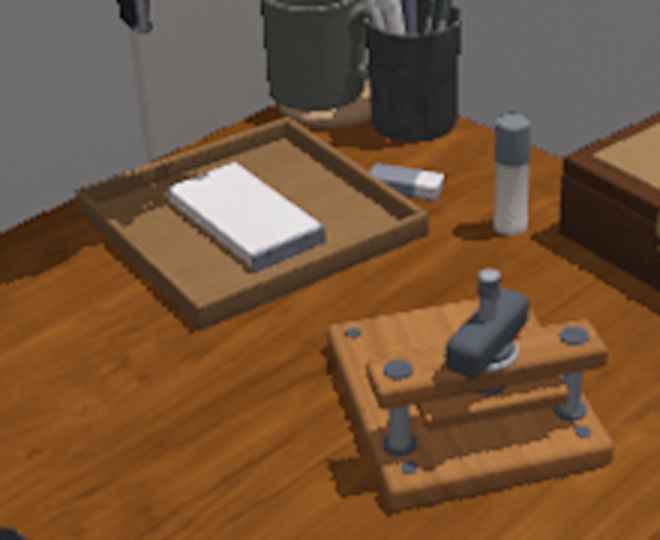

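The pad lies flat and centred in the tray at (247,213), the plate is still raised, and the glue stick and eraser stand where they were. I'll hand it in.

```bash
python3 -c "
from station import bot
print(bot.hand_in())"
```

```text
the job is handed in; nothing more can be done
None
```

The job is handed in, with no verdict returned: the nut loosened clockwise and the plate is up about 11 mm (estimated from about 2.4 rad of turn), and in the last picture the pad lies flat in the tray with the glue stick and eraser where they were.

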